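# Switch the bench vacuum to the yellow outlet

### The arm

A 7-joint arm with a two-finger parallel gripper is mounted at the origin on a cart in front of the work surface, level with it; the furniture and walls round the work are solid. World frame = base frame: x ahead of the robot, y to its left, z up, the work surface at z = 0. Lengths are in m, angles in degrees, forces in N, time in s.
With the tool pointing down it reaches from about 0.4 to 0.875 m from the base axis. Payload 4.4 kg.
Tool frame: the origin (TCP) lies between the finger pads; the fingertips stand 25 mm ahead of it and the grasp point (between the pads) lies 6 mm ahead of it; z points along the fingers, y is the line along which they close (so a half turn about z gives the same grasp; the last joint's range is limited). The gripper opens to 85 mm and grips with 20 to 120 N. Pads are 22 mm wide; open, the fingers measure 114 mm over their backs; the gripper's body (76 mm by 85 mm) begins 54 mm behind the grasp point. The pads swing forward as they close: fully open they stand 13 mm farther back than shut.
Start: joints at [-71.837, 36.005, 2.206, 86.941, -1.547, 57.084, -1.146], TCP at [0.243, 0.603, 0.256] pointing down, gripper open.
Joint ranges: [-175.42, 175.42], [-21.48, 121.26], [-71.46, 75.88], [10.55, 141.38], [-63.04, 243.04], [13.31, 113.54], [-168.57, 168.57]. Speed limits (degrees/s): [147.25, 147.25, 180, 180, 180, 180, 180].

### API

Orientations are given as [roll, pitch, yaw] about the fixed x, y, z axes, in that order (R = Rz(yaw) Ry(pitch) Rx(roll)).
In Python, from station import state, snapshot, calibration, sign_off gives the robot as it stands.
- The arm moves only by the shell command python3 -m pendant 'ROWS'. ROWS is JSON, a list of rows, each an object with "jaw": the closure, from 0 (fully open) to 1 (shut); "linear": the shift along the tool's x, y, z in m, a list of three; "spin": the turn about the tool's z in degrees. A call has 1 to 10 rows; each row is the pose to reach, as a shift and turn from the pose commanded when the call began, along the tool's axes at that moment; what a row does not reach only later rows make up. A row lasts 1/12 s, in which the tool goes at most 41.7 mm and 7.16 degrees, less where a joint would pass 70% of its speed; a pose out of reach is approached as far as the arm can. A call with a gripper value outside its range is refused whole. The fingers move at their own pace and stop on an object; the grip force is fixed at half the most. Time passes only in rows, so rows that repeat a pose let the fingers close. It gives the time, the measured TCP pose, the force, the opening and the grip force at its end, in the units of the state.
- state(): the state, without advancing time (a new reading comes with each control period).
- snapshot(name): name is "side" or "top"; returns the picture (420x560x3 uint8, blue, green, red); there is no depth.
- calibration(name): a dict with "mtx" (3x3 intrinsics, pixels), "dist" ([k1, k2, p1, p2, k3] as OpenCV has them; the pictures are not rectified), "origin" and "attitude" of the camera in the world. Camera axes: x right, y down, z forward; pixel columns grow to the right and rows downward; lengths in m; the calibration is good to about 2 mm. A picture is of the moment at which its call begins. calibration takes no time and is no camera call.
- sign_off(): hands the job in; it is judged then, once.
The state is a dict: "clock": time; "joints": joint angles; "joint_velocities": joint speeds; "effort": joint torques, N m; "ee_pos": TCP position; "orientation": TCP orientation; "ft_force": force on the tool from outside, world axes, zero at the start; "wrist_torque": the same for the moment, N m; "gripper_width": finger opening in m; "finger_force": force on a finger pad.
Only numpy, scipy, OpenCV 4.12 (cv2) and the standard library are available. Lean on these libraries where they do the work, as an engineer would, in place of code of your own. Each camera call takes 0.05 s, during which the arm holds its last target. There are 200 camera calls.

### The job

Switch the vacuum manifold over to its yellow outlet: push the black selector lever round with a fingertip until its white nose stands over the yellow disc, and only then push the red isolator lever open, from across the pipe to right along it. Push gently, don't pick anything up, and leave the things standing around where they are; finish with both levers at rest and the hand clear.

Things in the scene. Friction and masses are not known exactly. Their poses are not given: they have to be found in the camera images.
- manifold: Vacuum manifold fixed to the table; origin on the table, z up. Selector axis at (0, -80) mm in its frame, on a round grey plate (radius 105, 8 thick); isolator axis at (0, 100), valve body top 36 mm. A pipe runs along its y to y = 190; four hose outlets reach 124 mm from the selector axis. Pipe, discs and outlets end below 30 mm: a fingertip at 40 mm height clears all but hub, stems and levers.
- selector_axis (a point): Point on the vertical turning axis of the black selector lever, 55 mm above the table, at mid-height of its arm. The steel hub below has radius 18 mm at 34 to 44 mm height, 24 mm lower down; the lever's round boss has radius 16 mm and its top is 68 mm above the table.
- selector_tip (a point): Lowest point of the white nose at the end of the black selector lever, 80 mm from the axis and 35 mm above the table. The arm between axis and nose is a straight bar 13 mm wide, 10 mm thick, spanning heights 50 to 60 mm; it can be pushed on either side.
- selector (a joint): Selector angle, rad. 0: the nose points along the manifold's -x; it grows anticlockwise seen from above (nose direction in the manifold frame = pi + value). Stops at -2.5 and 2.5: no full turn, so reach an outlet by turning towards its own sign. Starts within -0.35 to 0.35, off all outlets. Stays where it is left; friction 0.12 N m (2 N at 55 mm from the axis).
- isolator_axis (a point): Point on the vertical turning axis of the isolator lever, 51 mm above the table, at mid-height of its arm; the steel boss round it has radius 10 mm.
- isolator_tip (a point): Outer end of the red isolator lever at mid-thickness, 80 mm from its axis. Straight arm, 15 mm wide, 8 mm thick, heights 47 to 55 mm.
- isolator (a joint): Isolator angle, rad. 0 (stop): shut, the lever lies across the pipe and points along the manifold's -x. It grows clockwise seen from above; 1.571 (stop): open, it lies along the pipe and points along the manifold's +y, away from the selector. Starts at 0 to 0.2; stays where it is left; friction 0.12 N m.
- tag_yellow: Yellow disc, 22 mm across, 3 mm thick, that marks one of the four outlets; fixed on the manifold, 80 mm from the selector axis, its top 29 mm above the table, so that the nose passes 6 mm over it. Origin at the centre of its underside. The four discs sit at selector values -2.1, -1.1, 1.1 and 2.1; which colour sits where changes.
- tag_blue: Blue disc, 22 mm across, 3 mm thick, that marks one of the four outlets; fixed on the manifold, 80 mm from the selector axis, its top 29 mm above the table, so that the nose passes 6 mm over it. Origin at the centre of its underside. The four discs sit at selector values -2.1, -1.1, 1.1 and 2.1; which colour sits where changes.
- tag_green: Green disc, 22 mm across, 3 mm thick, that marks one of the four outlets; fixed on the manifold, 80 mm from the selector axis, its top 29 mm above the table, so that the nose passes 6 mm over it. Origin at the centre of its underside. The four discs sit at selector values -2.1, -1.1, 1.1 and 2.1; which colour sits where changes.
- tag_white: White disc, 22 mm across, 3 mm thick, that marks one of the four outlets; fixed on the manifold, 80 mm from the selector axis, its top 29 mm above the table, so that the nose passes 6 mm over it. Origin at the centre of its underside. The four discs sit at selector values -2.1, -1.1, 1.1 and 2.1; which colour sits where changes.
- cork: Loose bystander: brown cork, 23 mm across, 22 mm high. Origin at the centre of its underside. To be left alone.
- bung_1: Loose bystander: dark grey rubber bung, 28 mm across, 27 mm high. Origin at the centre of its underside. To be left alone.
- beaker_small: Loose bystander: small clear beaker, 49 mm across, 44 mm high. Origin at the centre of its underside. To be left alone.
- tape_roll: Loose bystander: roll of dark grey tape lying flat, 107 mm across, 50 mm high. Origin at the centre of its underside. To be left alone.
- dropper_bottle: Loose bystander: dropper bottle with black teat, 33 mm across, 92 mm high. Origin at the centre of its underside. To be left alone.

How it is judged:
By the outcome, as a careful person would: the job done as asked, in the order asked, and still so for the second after the job is handed in, with the robot touching nothing.
It also fails if it takes over 48 s, if anything falls off the work surface, if the arm or the gripper's body presses on something with over 40 N, if the wrist force passes 120 N, or if a joint passes its speed limit or range.

## Working session

There is one attempt and no reset: what is moved stays moved. The work goes in short steps, Python scripts to look and compute and a shell command to move; the robot and the scene stay as the last step left them, time stands still between calls to the robot, and variables do not carry over. Pictures are saved under pics/ and viewed, at most 10 in all, crops included, and the job is handed in when it is done.

```bash
mkdir -p pics; python3 - <<'E'
from station import *
import cv2
for n in("top","side"):
    cv2.imwrite(f"pics/{n}0.png",snapshot(n)); c=calibration(n); print(n,c)
s=state();print(s["clock"],s["ee_pos"],s["orientation"],s["gripper_width"])
E
```

```text
top {'mtx': array([[396.96623719,   0.        , 283.22652221],
       [  0.        , 396.96623719, 216.05951482],
       [  0.        ,   0.        ,   1.        ]]), 'dist': array([-0.08567083,  0.        ,  0.        ,  0.        ,  0.        ]), 'origin': array([0.36930934, 0.03338996, 1.04241295]), 'attitude': array([-171.64371725,   -0.59697644,  -89.5669485 ])}
side {'mtx': array([[499.91913779,   0.        , 274.95229576],
       [  0.        , 499.91913779, 211.7379546 ],
       [  0.        ,   0.        ,   1.        ]]), 'dist': array([-0.01310319,  0.        ,  0.        ,  0.        ,  0.        ]), 'origin': array([ 1.22232486, -0.60600534,  1.23215689]), 'attitude': array([-141.46187965,    0.9832101 ,   46.0181407 ])}
0.1 [0.24258301 0.60248661 0.25549136] [-1.79904576e+02  4.57513384e-04  1.58064512e+02] 0.08549697090140335
```

View pics/top0.png

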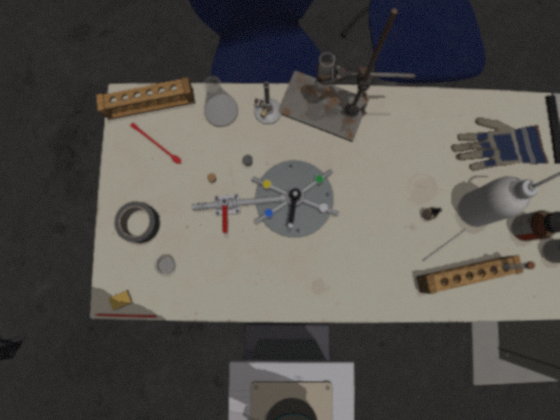

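View pics/side0.png

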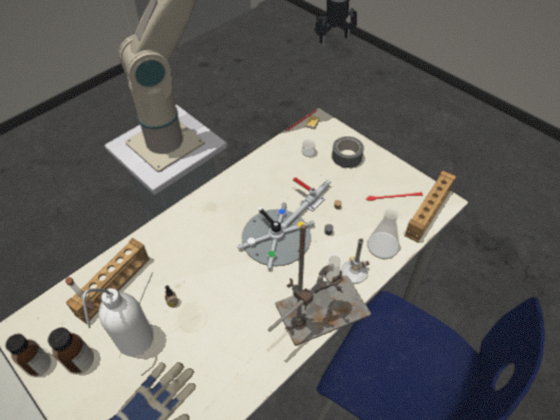

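The manifold's pipe runs to the left (+y). In the top view the selector axis is at about (294,195) with the nose pointing down. Yellow is at (267,184), which is selector −2.1, so the lever turns clockwise. The isolator runs from (225,204) to its tip at (225,232).

```bash
cat > h.py <<'E'
import numpy as np, cv2
from station import *
from scipy.spatial.transform import Rotation as R
def rays(n,px):
    c=calibration(n); u=cv2.undistortPoints(np.float64(px).reshape(-1,1,2),c["mtx"],c["dist"])[:,0]
    M=R.from_euler("xyz",c["attitude"],degrees=True).as_matrix()
    return c["origin"], np.c_[u,np.ones(len(u))]@M.T
def at(n,px,z):
    o,d=rays(n,px); return o+d*((z-o[2])/d[:,2])[:,None]
HUE={"yellow":(20,35),"blue":(105,130),"green":(45,80)}
def blob(m,c,r,k=0):
    ys,xs=np.nonzero(m); s=np.hypot(xs-c[0],ys-c[1])<r; return np.array([xs[s].mean(),ys[s].mean()]),s.sum()
def hsv(im): return cv2.cvtColor(im,cv2.COLOR_BGR2HSV)
def hue(h,a,b,s=120,v=60): return cv2.inRange(h,(a,s,v),(b,255,255))>0
def red(h): return hue(h,0,6,140)|hue(h,172,180,140)
E
python3 - <<'E'
from h import *
im=cv2.imread("pics/top0.png");h=hsv(im)
P={}
for k,c in dict(yellow=(267,184),blue=(268,213),green=(319,178)).items():
    p,n=blob(hue(h,*HUE[k]),c,8); P[k]=at("top",p,.029)[0]; print(k,p,n,P[k].round(4))
# white disc: bright & low sat
p,n=blob((h[...,2]>190)&(h[...,1]<60),(323,208),7);print("w",p,n); P["white"]=at("top",p,.029)[0];print(P["white"])
val=dict(yellow=-2.1,blue=-1.1,green=2.1,white=1.1)
ks=["yellow","blue","green"]
A=np.array([[-.08*np.cos(val[k]),-.08*np.sin(val[k])] for k in ks]);B=np.array([P[k][:2] for k in ks])
a,b=A-A.mean(0),B-B.mean(0);th=np.arctan2((a[:,0]*b[:,1]-a[:,1]*b[:,0]).sum(),(a*b).sum())
Rm=np.array([[np.cos(th),-np.sin(th)],[np.sin(th),np.cos(th)]]);ax=B.mean(0)-Rm@A.mean(0)
print("yaw",np.degrees(th),"axis",ax,"resid",B-(A@Rm.T+ax),"iso axis",ax+Rm@[0,.18])
m=red(h);ys,xs=np.nonzero(m);s=(abs(xs-225)<12)&(abs(ys-218)<25)
v,c=None,None
pts=np.c_[xs[s],ys[s]];w=at("top",pts,.055);print("iso",w.mean(0),w.min(0),w.max(0));l=cv2.fitLine(np.float32(w[:,:2]),2,0,.01,.01).ravel();print(l)
d=(h[...,2]<45);s=d.copy();yy,xx=np.nonzero(d);q=at("top",np.c_[xx,yy],.06);r=q[:,:2]-ax;k=(np.hypot(*r.T)<.08)
q=q[k];rr=r[k];f=np.hypot(*rr.T)>.025
mean=rr[f].mean(0);print("sel dir deg",np.degrees(np.arctan2(mean[1],mean[0])),f.sum(),"value",(np.degrees(np.arctan2(mean[1],mean[0]))-180-np.degrees(th)))
for n,c,z in[("cork",(212,178),.022),("bung",(248,160),.027),("beaker",(166,264),.044),("tape",(136,222),.05),("dropper",(435,212),.08)]:print(n,at("top",c,z)[0].round(3))
x0,y0=160,140;cv2.imwrite("pics/c1.png",cv2.resize(im[y0:y0+110,x0:x0+190],None,fx=4,fy=4,interpolation=cv2.INTER_CUBIC))
E
```

```text
yellow [266.1025641  183.71794872] 39 [0.6032 0.0693 0.029 ]
blue [268.1627907  212.44186047] 43 [0.5273 0.0629 0.029 ]
green [318.88888889 178.51851852] 27 [ 0.6186 -0.0688  0.029 ]
w [nan nan] 0
[nan nan nan]
yaw 6.223973365667763 axis [ 0.57090531 -0.004088  ] resid [[-3.30382865e-04  3.96564801e-04]
 [ 2.40317046e-04  8.62925372e-05]
 [ 9.00658182e-05 -4.82857338e-04]] iso axis [0.55139056 0.17485103]
iso [0.50724981 0.17169865 0.055     ] [0.47530845 0.16705958 0.055     ] [0.5387829  0.17644981 0.055     ]
[0.99946505 0.03270552 0.50724983 0.17169864]
sel dir deg 170.74586998925233 70 value -15.478103376415437
cork [0.619 0.213 0.022]
bung [0.668 0.118 0.027]
beaker [0.392 0.318 0.044]
tape [0.496 0.398 0.05 ]
dropper [ 0.524 -0.354  0.08 ]h.py:12: RuntimeWarning: Mean of empty slice.
  ys,xs=np.nonzero(m); s=np.hypot(xs-c[0],ys-c[1])<r; return np.array([xs[s].mean(),ys[s].mean()]),s.sum()
  ret = ret.dtype.type(ret / rcount)
```

View pics/c1.png

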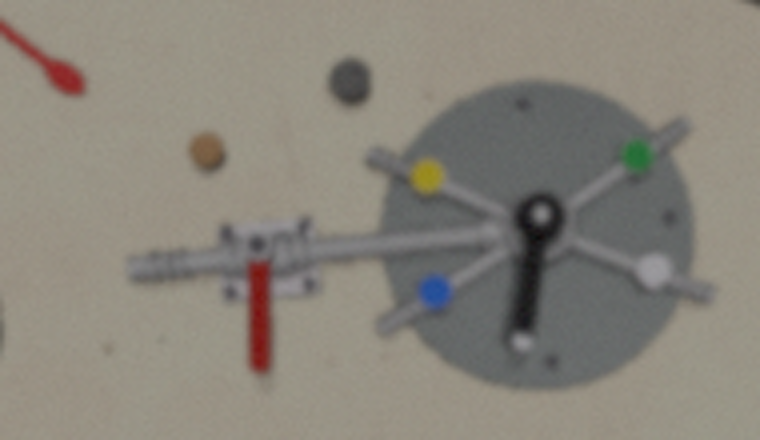

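The crop shows the bar running from the hub (539,214) to the nose (521,341), which puts the nose direction at about 171° in world. The isolator is nearly shut, from (257,250) to (260,370). Next I shut the jaw and travel over at height.

```bash
python3 -m pendant '[{"jaw":1,"linear":[-0.02,-0.02,0],"spin":4},{"jaw":1,"linear":[-0.045,-0.045,0],"spin":10},{"jaw":1,"linear":[-0.07,-0.07,0],"spin":17},{"jaw":1,"linear":[-0.095,-0.095,0],"spin":24},{"jaw":1,"linear":[-0.12,-0.12,0],"spin":31},{"jaw":1,"linear":[-0.145,-0.145,0],"spin":38},{"jaw":1,"linear":[-0.17,-0.17,0],"spin":45},{"jaw":1,"linear":[-0.195,-0.195,0],"spin":52},{"jaw":1,"linear":[-0.22,-0.22,0],"spin":59},{"jaw":1,"linear":[-0.245,-0.245,0],"spin":66}]'
python3 - <<'E'
from h import *
s=state();p=s["ee_pos"];M=R.from_euler("xyz",s["orientation"],degrees=True).as_matrix()
print(s["clock"],s["orientation"],s["joints"].round(0) if hasattr(s["joints"],"round") else s["joints"]);print("to go",M.T@(np.array([.512,-.030,.15])-p),"spin",s["orientation"][2]-81)
E
```

```text
clock: 0.93
ee_pos: [0.3787, 0.2825, 0.2562]
orientation: [-180.0, 0.0, 91.7]
ft_force: [1.4, -1.3, -0.8]
gripper_width: 0.0001
finger_force: 0.0
0.9333 [-1.79984035e+02  1.32734281e-03  9.17345582e+01] [-56.  23.  22. 115. -12.  44. -25.]
to go [-0.31638959  0.12383865  0.10621093] spin 10.734558232037756
```

```bash
python3 -m pendant '[{"jaw":1,"linear":[-0.03,0.012,0.01],"spin":1},{"jaw":1,"linear":[-0.065,0.025,0.02],"spin":2},{"jaw":1,"linear":[-0.10,0.038,0.03],"spin":4},{"jaw":1,"linear":[-0.135,0.052,0.04],"spin":5},{"jaw":1,"linear":[-0.17,0.066,0.05],"spin":6},{"jaw":1,"linear":[-0.205,0.08,0.06],"spin":8},{"jaw":1,"linear":[-0.24,0.094,0.075],"spin":9},{"jaw":1,"linear":[-0.275,0.108,0.09],"spin":10},{"jaw":1,"linear":[-0.305,0.12,0.10],"spin":11},{"jaw":1,"linear":[-0.316,0.124,0.106],"spin":11}]'
python3 - <<'E'
from h import *
s=state();p=s["ee_pos"];M=R.from_euler("xyz",s["orientation"],degrees=True).as_matrix()
print(s["clock"],s["orientation"],s["joints"]);print("to go",M.T@(np.array([.512,-.030,.070])-p))
a,b=snapshot("side"),snapshot("top")
tip=p+M@[0,0,.025]
def proj(n,q):
    c=calibration(n);A=R.from_euler("xyz",c["attitude"],degrees=True).as_matrix().T
    return cv2.projectPoints(np.float64([q]),A,-A@c["origin"],c["mtx"],c["dist"])[0].ravel()
print(proj("side",tip),proj("side",p),proj("top",tip))
cv2.imwrite("pics/a1.png",np.hstack([cv2.resize(a[170:270,220:320],None,fx=4,fy=4),cv2.resize(b[160:260,240:340],None,fx=4,fy=4)]))
E
```

```text
clock: 1.77
ee_pos: [0.515, -0.033, 0.1492]
orientation: [179.9, 0.2, 80.7]
ft_force: [0.9, 0.2, -0.1]
gripper_width: -0.0001
finger_force: 0.0
1.7667 [179.93013583   0.18825681  80.66459457] [-11.7522302   35.46658108  18.24222628 114.43038496 -19.15781434
  32.90763429  10.19016389]
to go [ 0.00275782 -0.00357149  0.07914946]
[254.04711532 205.38494972] [253.62464965 199.76765254] [307.98231779 211.73403598]
```

View pics/a1.png

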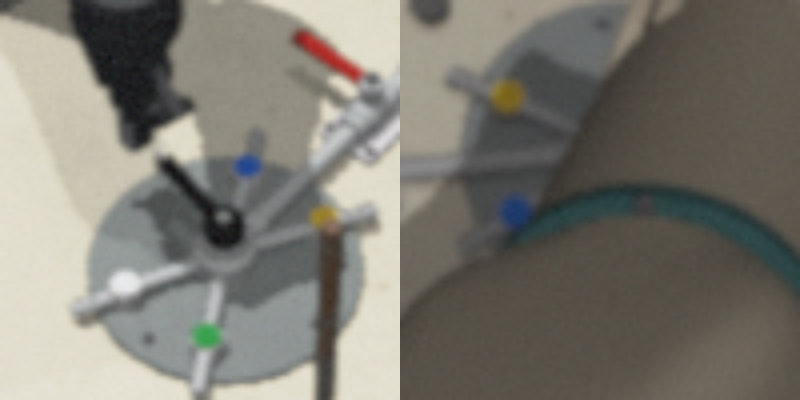

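The tip in the side view is at about (254,207), which matches its projection (254,205), so the tip is 25 mm ahead of the TCP. It sits on the −y side of the black bar, so I descend.

```bash
python3 -m pendant '[{"jaw":1,"linear":[0.003,-0.003,0.02],"spin":0},{"jaw":1,"linear":[0.003,-0.003,0.045],"spin":0},{"jaw":1,"linear":[0.003,-0.003,0.07],"spin":0},{"jaw":1,"linear":[0.003,-0.003,0.081],"spin":0},{"jaw":1,"linear":[0.003,-0.003,0.081],"spin":0},{"jaw":1,"linear":[0.003,-0.003,0.081],"spin":0}]'
cat > arc.py <<'E'
import sys
from h import *
# arc.py ax ay dirsign-radius offset yawoffset phis...
ax=np.array([float(sys.argv[1]),float(sys.argv[2])]);r,d=float(sys.argv[3]),float(sys.argv[4]);ph=[float(x) for x in sys.argv[5:]]
s=state();p=np.array(s["ee_pos"]);y=s["orientation"][2]
M=R.from_euler("xyz",[180,0,y],degrees=True).as_matrix()
u=lambda a:np.array([np.cos(np.radians(a)),np.sin(np.radians(a))])
print(s["clock"],p.round(4),y)
for f in ph:
    c=ax+r*u(f)+d*u(f+90); t=M.T@(np.r_[c,.068]-p)
    print(f,t.round(3),"spin",round(y-(min(f,171)-90),1))
E
python3 arc.py .571 -.004 .055 .0175 185 180 175 171 166 161 156 151 146 141
```

```text
clock: 2.37
ee_pos: [0.5111, -0.0229, 0.0695]
orientation: [-179.9, -0.0, 81.1]
ft_force: [0.3, 0.3, -0.1]
gripper_width: -0.0002
finger_force: 0.0
2.3667 [ 0.5111 -0.0229  0.0695] 81.11888055447704
185.0 [-0.002  0.007  0.001] spin 0.1
180.0 [0.002 0.005 0.001] spin 0.1
175.0 [0.007 0.003 0.001] spin 0.1
171.0 [0.011 0.001 0.001] spin 0.1
166.0 [ 0.015 -0.     0.001] spin 5.1
161.0 [ 0.02  -0.001  0.001] spin 10.1
156.0 [ 0.025 -0.001  0.001] spin 15.1
151.0 [ 0.03  -0.001  0.001] spin 20.1
146.0 [ 0.035 -0.001  0.001] spin 25.1
141.0 [ 0.04  -0.     0.001] spin 30.1
```

```bash
python3 -m pendant '[{"jaw":1,"linear":[0.003,0.002,0.001],"spin":0},{"jaw":1,"linear":[0.007,0.002,0.001],"spin":0},{"jaw":1,"linear":[0.011,0.001,0.001],"spin":0},{"jaw":1,"linear":[0.015,0,0.001],"spin":5},{"jaw":1,"linear":[0.020,-0.001,0.001],"spin":10},{"jaw":1,"linear":[0.025,-0.001,0.001],"spin":15},{"jaw":1,"linear":[0.030,-0.001,0.001],"spin":20},{"jaw":1,"linear":[0.035,-0.001,0.001],"spin":25},{"jaw":1,"linear":[0.040,0,0.001],"spin":30},{"jaw":1,"linear":[0.040,0,0.001],"spin":30}]'
python3 arc.py .571 -.004 .055 .0175 136 131 126 121 116 111 106 101 96 91
```

```text
clock: 3.2
ee_pos: [0.518, 0.017, 0.069]
orientation: [179.9, -0.0, 51.0]
ft_force: [0.3, -0.6, 0.3]
gripper_width: -0.0001
finger_force: 0.0
3.2 [0.518 0.017 0.069] 51.04036793163138
136.0 [ 0.004 -0.002  0.001] spin 5.0
131.0 [ 0.009 -0.003  0.001] spin 10.0
126.0 [ 0.014 -0.003  0.001] spin 15.0
121.0 [ 0.019 -0.003  0.001] spin 20.0
116.0 [ 0.024 -0.003  0.001] spin 25.0
111.0 [ 0.029 -0.002  0.001] spin 30.0
106.0 [ 0.034 -0.001  0.001] spin 35.0
101.0 [0.039 0.001 0.001] spin 40.0
96.0 [0.044 0.003 0.001] spin 45.0
91.0 [0.048 0.006 0.001] spin 50.0
```

```bash
python3 -m pendant '[{"jaw":1,"linear":[0.004,-0.002,0.001],"spin":5},{"jaw":1,"linear":[0.009,-0.003,0.001],"spin":10},{"jaw":1,"linear":[0.014,-0.003,0.001],"spin":15},{"jaw":1,"linear":[0.019,-0.003,0.001],"spin":20},{"jaw":1,"linear":[0.024,-0.003,0.001],"spin":25},{"jaw":1,"linear":[0.029,-0.002,0.001],"spin":30},{"jaw":1,"linear":[0.034,-0.001,0.001],"spin":35},{"jaw":1,"linear":[0.039,0.001,0.001],"spin":40}]'
python3 arc.py .571 -.004 .055 .0175 96 91 86 82 78 74 71 68 66
python3 - <<'E'
from h import *
a=snapshot("side");b=snapshot("top")
cv2.imwrite("pics/a2.png",np.hstack([cv2.resize(a[170:270,220:320],None,fx=4,fy=4),cv2.resize(b[160:260,240:340],None,fx=4,fy=4)]))
E
```

```text
clock: 3.87
ee_pos: [0.5413, 0.0466, 0.0675]
orientation: [-179.9, 0.2, 11.0]
ft_force: [-3.8, 1.0, 1.7]
gripper_width: -0.0
finger_force: 1.6
3.8667 [0.5413 0.0466 0.0675] 11.019185894781222
96.0 [ 0.007 -0.001 -0.   ] spin 5.0
91.0 [ 0.012 -0.002 -0.   ] spin 10.0
86.0 [ 0.017 -0.002 -0.   ] spin 15.0
82.0 [ 0.021 -0.002 -0.   ] spin 19.0
78.0 [ 0.025 -0.002 -0.   ] spin 23.0
74.0 [ 0.029 -0.002 -0.   ] spin 27.0
71.0 [ 0.032 -0.001 -0.   ] spin 30.0
68.0 [ 0.035 -0.    -0.   ] spin 33.0
66.0 [ 0.037  0.    -0.   ] spin 35.0
```

View pics/a2.png

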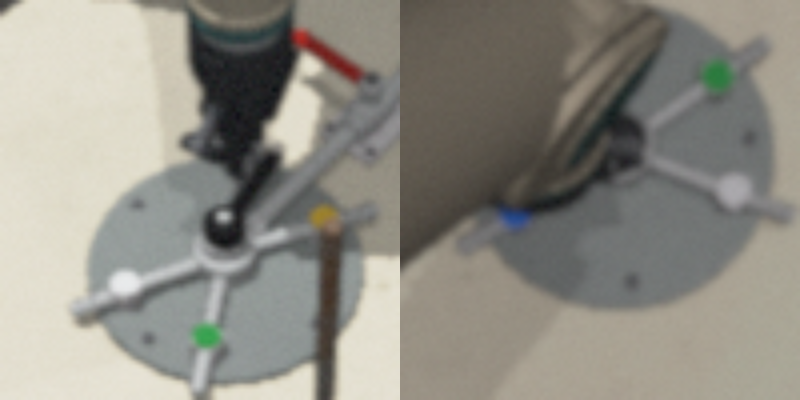

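The side view shows the finger behind the black bar, with the nose now past blue and pointing toward the pipe. I continue slowly and stop short of yellow.

```bash
python3 -m pendant '[{"jaw":1,"linear":[0.004,-0.001,0],"spin":4},{"jaw":1,"linear":[0.008,-0.001,0],"spin":8},{"jaw":1,"linear":[0.012,-0.002,0],"spin":12},{"jaw":1,"linear":[0.016,-0.002,0],"spin":16},{"jaw":1,"linear":[0.019,-0.002,0],"spin":19},{"jaw":1,"linear":[0.022,-0.002,0],"spin":22},{"jaw":1,"linear":[0.024,-0.002,0],"spin":24},{"jaw":1,"linear":[0.026,-0.002,0],"spin":26},{"jaw":1,"linear":[0.026,-0.002,0],"spin":26},{"jaw":1,"linear":[0.026,-0.002,0],"spin":26}]'
python3 arc.py .571 -.004 .055 .0175 78 76 74 72 70 68 66 65 64
python3 - <<'E'
from h import *
a=snapshot("side");b=snapshot("top")
cv2.imwrite("pics/a3.png",np.hstack([cv2.resize(a[170:270,220:320],None,fx=4,fy=4),cv2.resize(b[160:260,240:340],None,fx=4,fy=4)]))
E
```

```text
clock: 4.8
ee_pos: [0.5673, 0.0534, 0.0672]
orientation: [-179.9, 0.1, -14.7]
ft_force: [-2.2, 1.9, -0.2]
gripper_width: -0.0004
finger_force: 1.1
4.8 [0.5673 0.0534 0.0672] -14.696293931625508
78.0 [-0.002  0.    -0.001] spin -2.7
76.0 [-0.    -0.    -0.001] spin -0.7
74.0 [ 0.002 -0.001 -0.001] spin 1.3
72.0 [ 0.004 -0.001 -0.001] spin 3.3
70.0 [ 0.006 -0.002 -0.001] spin 5.3
68.0 [ 0.008 -0.002 -0.001] spin 7.3
66.0 [ 0.01  -0.003 -0.001] spin 9.3
65.0 [ 0.011 -0.003 -0.001] spin 10.3
64.0 [ 0.012 -0.003 -0.001] spin 11.3
```

View pics/a3.png

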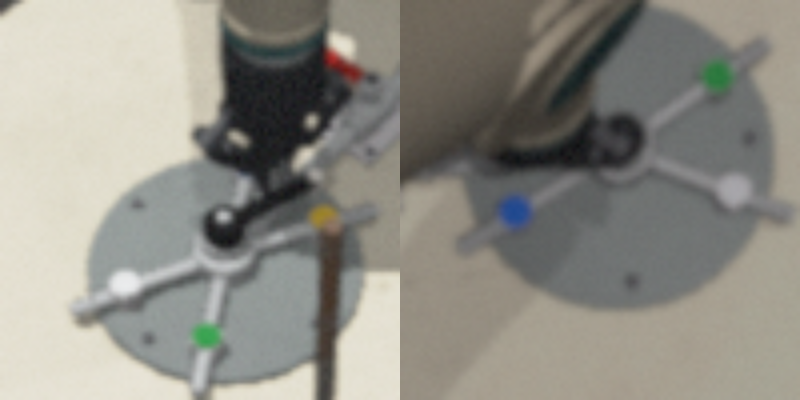

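Now the bar points at (312,180) in the side crop, about 10° short of yellow (323,215). I push the last part slowly and then look.

```bash
python3 -m pendant '[{"jaw":1,"linear":[0.002,-0.001,0],"spin":2},{"jaw":1,"linear":[0.004,-0.001,0],"spin":4},{"jaw":1,"linear":[0.006,-0.002,0],"spin":6},{"jaw":1,"linear":[0.008,-0.002,0],"spin":8},{"jaw":1,"linear":[0.008,-0.002,0],"spin":8},{"jaw":1,"linear":[0.008,-0.002,0],"spin":8}]'
python3 arc.py .571 -.004 .055 .0175 70 68 66 64 62
python3 - <<'E'
from h import *
a=snapshot("side");b=snapshot("top")
cv2.imwrite("pics/a4.png",cv2.resize(a[180:250,250:330],None,fx=9,fy=8,interpolation=cv2.INTER_CUBIC))
ax=np.array([.571,-.004])
for f in (62,66,70):
    u=np.array([np.cos(np.radians(f)),np.sin(np.radians(f))])
    c=calibration("side");A=R.from_euler("xyz",c["attitude"],degrees=True).as_matrix().T
    q=np.array([np.r_[ax+.08*u,.035],np.r_[ax+.087*u,.055],np.r_[ax+.08*u,.029]])
    print(f,((cv2.projectPoints(q,A,-A@c["origin"],c["mtx"],c["dist"])[0][:,0]-[250,180])*[9,8]).round(0).tolist())
E
```

```text
clock: 5.4
ee_pos: [0.5762, 0.0525, 0.0673]
orientation: [-180.0, -0.0, -22.8]
ft_force: [-2.2, 1.9, -1.4]
gripper_width: -0.0001
finger_force: 0.8
5.4 [0.5762 0.0525 0.0673] -22.81522574904852
70.0 [-0.003 -0.    -0.001] spin -2.8
68.0 [-0.001 -0.001 -0.001] spin -0.8
66.0 [ 0.001 -0.001 -0.001] spin 1.2
64.0 [ 0.003 -0.002 -0.001] spin 3.2
62.0 [ 0.005 -0.002 -0.001] spin 5.2
62 [[459.0, 345.0], [481.0, 308.0], [459.0, 355.0]]
66 [[454.0, 334.0], [475.0, 296.0], [453.0, 344.0]]
70 [[447.0, 323.0], [467.0, 284.0], [446.0, 333.0]]
```

View pics/a4.png

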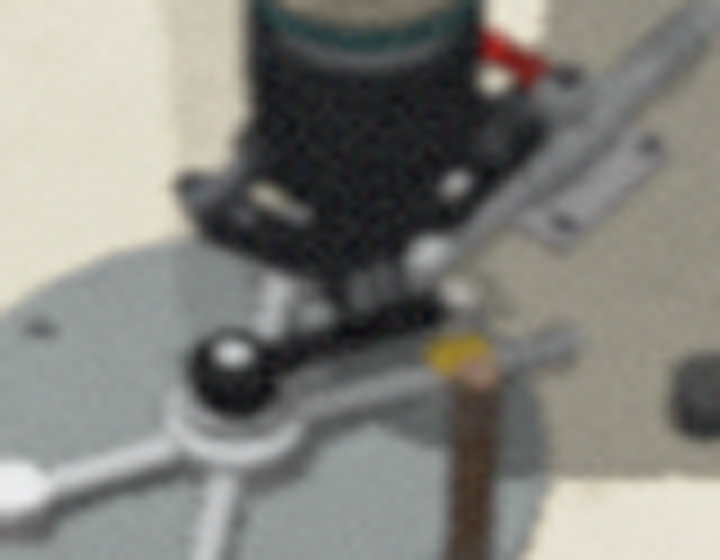

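Yellow shows at (458,353) in the crop, with the nose end at about (478,296). That is roughly 69°, so it needs about 3° more. I nudge it, back off and lift.

```bash
python3 -m pendant '[{"jaw":1,"linear":[0.0015,-0.001,0],"spin":1.5},{"jaw":1,"linear":[0.003,-0.001,0],"spin":3},{"jaw":1,"linear":[0.003,-0.001,0],"spin":3},{"jaw":1,"linear":[0.003,-0.001,0],"spin":3},{"jaw":1,"linear":[-0.004,-0.001,0],"spin":3},{"jaw":1,"linear":[-0.014,-0.001,0],"spin":3},{"jaw":1,"linear":[-0.018,-0.001,-0.02],"spin":3},{"jaw":1,"linear":[-0.018,-0.001,-0.05],"spin":3},{"jaw":1,"linear":[-0.018,-0.001,-0.08],"spin":-4},{"jaw":1,"linear":[-0.018,-0.001,-0.10],"spin":-11}]'
python3 - <<'E'
from h import *
s=state();p=s["ee_pos"];M=R.from_euler("xyz",s["orientation"],degrees=True).as_matrix()
print("to go",M.T@(np.array([.43,.27,.17])-p),s["orientation"][2])
E
```

```text
clock: 6.33
ee_pos: [0.56, 0.0598, 0.1695]
orientation: [180.0, -0.1, -11.6]
ft_force: [0.8, 0.2, 0.1]
gripper_width: 0.0003
finger_force: 0.0
to go [-0.16975645 -0.17969397 -0.00111176] -11.638145413985253
```

```bash
python3 -m pendant '[{"jaw":1,"linear":[-0.015,-0.016,-0.01],"spin":-6},{"jaw":1,"linear":[-0.035,-0.037,-0.02],"spin":-13},{"jaw":1,"linear":[-0.055,-0.058,-0.03],"spin":-20},{"jaw":1,"linear":[-0.075,-0.079,-0.03],"spin":-27},{"jaw":1,"linear":[-0.095,-0.10,-0.03],"spin":-34},{"jaw":1,"linear":[-0.115,-0.12,-0.03],"spin":-41},{"jaw":1,"linear":[-0.135,-0.14,-0.03],"spin":-48},{"jaw":1,"linear":[-0.155,-0.16,-0.03],"spin":-55},{"jaw":1,"linear":[-0.168,-0.178,-0.03],"spin":-62},{"jaw":1,"linear":[-0.17,-0.18,-0.03],"spin":-69}]'
python3 - <<'E'
from h import *
print(state()["ee_pos"],state()["orientation"])
a=snapshot("side");b=snapshot("top")
cv2.imwrite("pics/t5.png",b);cv2.imwrite("pics/s5.png",a)
cv2.imwrite("pics/a5.png",np.hstack([cv2.resize(a[180:250,250:330],None,fx=5,fy=5,interpolation=cv2.INTER_CUBIC),cv2.resize(b[160:230,240:320],None,fx=5,fy=5,interpolation=cv2.INTER_CUBIC)]))
E
```

```text
clock: 7.17
ee_pos: [0.4276, 0.276, 0.197]
orientation: [-179.9, -0.1, 57.8]
ft_force: [1.0, -1.0, -0.2]
gripper_width: -0.0001
finger_force: 0.0
[0.42762636 0.27600803 0.19696404] [-1.79850104e+02 -6.48889915e-02  5.78078501e+01]
```

View pics/a5.png

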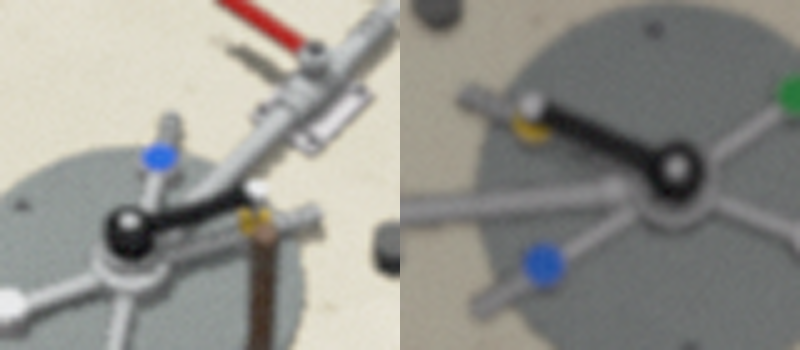

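The top view shows the white nose at crop (533,104), over yellow (533,128). I compute its angle, allowing for height.

```bash
python3 - <<'E'
from h import *
b=cv2.imread("pics/t5.png");h=hsv(b)
ax=np.array([.571,-.004])
yy,xx=np.nonzero(h[...,2]<48)
for z in(.055,.06):
    q=at("top",np.c_[xx,yy],z)[:,:2]-ax;r=np.hypot(*q.T);a=np.degrees(np.arctan2(q[:,1],q[:,0]));k=(r>.025)&(r<.075)&(a>30)&(a<100)
    l=cv2.fitLine(np.float32(q[k]),2,0,.01,.01).ravel();print(z,k.sum(),np.degrees(np.arctan2(q[k].mean(0)[1],q[k].mean(0)[0])),np.degrees(np.arctan2(l[1],l[0]))%180)
for z in(.05,.06):
    w=at("top",(266.6,180.8),z)[0,:2]-ax;print("nose",z,np.hypot(*w),np.degrees(np.arctan2(w[1],w[0])))
w=at("top",(240+277/5,160+168/5),.068)[0];print("boss",w)
m=red(h);ys,xs=np.nonzero(m);s=(abs(xs-225)<12)&(abs(ys-218)<25);w=at("top",np.c_[xs[s],ys[s]],.055);print(w.mean(0),w.min(0),w.max(0),cv2.fitLine(np.float32(w[:,:2]),2,0,.01,.01).ravel())
E
```

```text
0.055 63 66.1135404071596 66.24326
0.06 62 67.38062306181337 65.87089
nose 0.05 0.07956754410498469 63.85878857961434
nose 0.06 0.07823391773138608 65.31667082919029
boss [ 0.56962795 -0.00572961  0.068     ]
[0.50691874 0.17167747 0.055     ] [0.47281904 0.16705958 0.055     ] [0.5387829  0.17644981 0.055     ] [0.99943215 0.03369626 0.5069187  0.17167747]
```

The selector is at 66.1° against a target of 65.9°, so it's done. Next is the isolator.

```bash
python3 -m pendant '[{"jaw":1,"linear":[-0.013,0.022,0.0],"spin":-6},{"jaw":1,"linear":[-0.029,0.052,0.0],"spin":-13},{"jaw":1,"linear":[-0.045,0.082,0.01],"spin":-20},{"jaw":1,"linear":[-0.062,0.112,0.02],"spin":-27},{"jaw":1,"linear":[-0.074,0.134,0.03],"spin":-33},{"jaw":1,"linear":[-0.078,0.14,0.04],"spin":-34},{"jaw":1,"linear":[-0.078,0.14,0.05],"spin":-34},{"jaw":1,"linear":[-0.078,0.14,0.05],"spin":-34}]'
python3 - <<'E'
from h import *
s=state();p=s["ee_pos"];M=R.from_euler("xyz",s["orientation"],degrees=True).as_matrix()
print("to go",M.T@(np.array([.505,.135,.067])-p),s["orientation"][2])
E
```

```text
clock: 7.93
ee_pos: [0.5047, 0.1284, 0.1456]
orientation: [-179.8, 0.1, 90.7]
ft_force: [-0.3, 0.0, 0.2]
gripper_width: 0.0002
finger_force: 0.0
to go [0.00664999 0.00067286 0.0786255 ] 90.72506180942871
```

```bash
python3 -m pendant '[{"jaw":1,"linear":[0.002,0,0.02],"spin":0},{"jaw":1,"linear":[0.002,0,0.045],"spin":0},{"jaw":1,"linear":[0.002,0,0.07],"spin":0},{"jaw":1,"linear":[0.002,0,0.078],"spin":0},{"jaw":1,"linear":[0.002,0,0.078],"spin":0},{"jaw":1,"linear":[0.002,0,0.078],"spin":0}]'
sed -i 's/min(f,171)/min(f,181)/' arc.py
python3 arc.py .551 .1745 .055 .0185 190 186 182 177 172 167 162 157 152 147
```

```text
clock: 8.43
ee_pos: [0.5058, 0.1325, 0.0697]
orientation: [-180.0, 0.0, 91.1]
ft_force: [1.0, 0.1, -0.3]
gripper_width: -0.0
finger_force: 0.0
8.4333 [0.5058 0.1325 0.0697] 91.07254140539378
190.0 [ 0.014 -0.005  0.002] spin 0.1
186.0 [ 0.018 -0.007  0.002] spin 0.1
182.0 [ 0.022 -0.009  0.002] spin 0.1
177.0 [ 0.027 -0.01   0.002] spin 4.1
172.0 [ 0.032 -0.011  0.002] spin 9.1
167.0 [ 0.037 -0.012  0.002] spin 14.1
162.0 [ 0.042 -0.012  0.002] spin 19.1
157.0 [ 0.047 -0.012  0.002] spin 24.1
152.0 [ 0.052 -0.011  0.002] spin 29.1
147.0 [ 0.057 -0.01   0.002] spin 34.1
```

```bash
python3 -m pendant '[{"jaw":1,"linear":[0.007,-0.003,0.002],"spin":0},{"jaw":1,"linear":[0.014,-0.006,0.002],"spin":0},{"jaw":1,"linear":[0.018,-0.008,0.002],"spin":0},{"jaw":1,"linear":[0.022,-0.009,0.002],"spin":0},{"jaw":1,"linear":[0.027,-0.01,0.002],"spin":4},{"jaw":1,"linear":[0.032,-0.011,0.002],"spin":9},{"jaw":1,"linear":[0.037,-0.012,0.002],"spin":14},{"jaw":1,"linear":[0.042,-0.012,0.002],"spin":19},{"jaw":1,"linear":[0.047,-0.012,0.002],"spin":24},{"jaw":1,"linear":[0.052,-0.011,0.002],"spin":29}]'
python3 arc.py .551 .1745 .055 .0185 147 142 137 132 127 122 117 112 107 102
```

```text
clock: 9.27
ee_pos: [0.4933, 0.1835, 0.0678]
orientation: [-180.0, 0.1, 61.8]
ft_force: [-2.1, -3.1, 1.9]
gripper_width: 0.0
finger_force: 1.5
9.2667 [0.4933 0.1835 0.0678] 61.80093363008111
147.0 [ 0.006 -0.001 -0.   ] spin 4.8
142.0 [ 0.01  -0.002 -0.   ] spin 9.8
137.0 [ 0.016 -0.003 -0.   ] spin 14.8
132.0 [ 0.021 -0.003 -0.   ] spin 19.8
127.0 [ 0.026 -0.003 -0.   ] spin 24.8
122.0 [ 0.031 -0.002 -0.   ] spin 29.8
117.0 [ 0.036 -0.001 -0.   ] spin 34.8
112.0 [ 0.04   0.001 -0.   ] spin 39.8
107.0 [ 0.045  0.003 -0.   ] spin 44.8
102.0 [ 0.049  0.005 -0.   ] spin 49.8
```

```bash
python3 -m pendant '[{"jaw":1,"linear":[0.004,-0.001,0],"spin":5},{"jaw":1,"linear":[0.009,-0.002,0],"spin":10},{"jaw":1,"linear":[0.014,-0.003,0],"spin":15},{"jaw":1,"linear":[0.019,-0.003,0],"spin":20},{"jaw":1,"linear":[0.024,-0.003,0],"spin":25},{"jaw":1,"linear":[0.029,-0.002,0],"spin":30},{"jaw":1,"linear":[0.034,-0.001,0],"spin":35},{"jaw":1,"linear":[0.038,0.001,0],"spin":40},{"jaw":1,"linear":[0.041,0.002,0],"spin":43},{"jaw":1,"linear":[0.041,0.002,0],"spin":43}]'
python3 arc.py .551 .1745 .055 .0185 108 106 104 102 100 98 96 94 92
```

```text
clock: 10.1
ee_pos: [0.514, 0.2205, 0.0673]
orientation: [-179.9, 0.1, 19.1]
ft_force: [-0.8, 0.8, -0.2]
gripper_width: 0.0003
finger_force: 0.5
10.1 [0.514  0.2205 0.0673] 19.105634817363693
108.0 [ 0.002  0.    -0.001] spin 1.1
106.0 [ 0.004 -0.    -0.001] spin 3.1
104.0 [ 0.006 -0.001 -0.001] spin 5.1
102.0 [ 0.008 -0.001 -0.001] spin 7.1
100.0 [ 0.01  -0.002 -0.001] spin 9.1
98.0 [ 0.012 -0.002 -0.001] spin 11.1
96.0 [ 0.014 -0.002 -0.001] spin 13.1
94.0 [ 0.016 -0.002 -0.001] spin 15.1
92.0 [ 0.018 -0.002 -0.001] spin 17.1
```

```bash
python3 -m pendant '[{"jaw":1,"linear":[0.003,0,0],"spin":3},{"jaw":1,"linear":[0.006,-0.001,0],"spin":6},{"jaw":1,"linear":[0.009,-0.001,0],"spin":9},{"jaw":1,"linear":[0.011,-0.002,0],"spin":11},{"jaw":1,"linear":[0.013,-0.002,0],"spin":13},{"jaw":1,"linear":[0.013,-0.002,0],"spin":13}]'
python3 arc.py .551 .1745 .055 .0185 98 96 94 92
```

```text
clock: 10.6
ee_pos: [0.5257, 0.2263, 0.0672]
orientation: [-179.9, 0.1, 6.2]
ft_force: [-1.5, 1.5, 0.0]
gripper_width: 0.0003
finger_force: 1.0
10.6 [0.5257 0.2263 0.0672] 6.1666021540248455
98.0 [-0.001 -0.    -0.001] spin -1.8
96.0 [ 0.001 -0.001 -0.001] spin 0.2
94.0 [ 0.003 -0.001 -0.001] spin 2.2
92.0 [ 0.005 -0.002 -0.001] spin 4.2
```

Still just friction force (about 2 N), so I creep on in 1 mm steps until the stop is felt.

```bash
python3 -m pendant '[{"jaw":1,"linear":[0.001,0,0],"spin":0},{"jaw":1,"linear":[0.002,0,0],"spin":0},{"jaw":1,"linear":[0.002,0,0],"spin":0},{"jaw":1,"linear":[0.002,0,0],"spin":0}]'; python3 -m pendant '[{"jaw":1,"linear":[0.001,0,0],"spin":0},{"jaw":1,"linear":[0.0015,0,0],"spin":0},{"jaw":1,"linear":[0.0015,0,0],"spin":0},{"jaw":1,"linear":[0.0015,0,0],"spin":0}]'
```

```text
clock: 10.93
ee_pos: [0.5284, 0.2256, 0.0673]
orientation: [-180.0, 0.0, 6.1]
ft_force: [-3.5, 1.7, 0.4]
gripper_width: 0.0001
finger_force: 1.1
clock: 11.27
ee_pos: [0.5301, 0.2256, 0.0673]
orientation: [-180.0, 0.0, 6.1]
ft_force: [-2.0, 1.7, 0.4]
gripper_width: 0.0002
finger_force: 1.3
```

```bash
python3 -m pendant '[{"jaw":1,"linear":[0.001,0,0],"spin":0},{"jaw":1,"linear":[0.0015,0,0],"spin":0},{"jaw":1,"linear":[0.0015,0,0],"spin":0}]'; python3 -m pendant '[{"jaw":1,"linear":[0.001,0,0],"spin":0},{"jaw":1,"linear":[0.0015,0,0],"spin":0},{"jaw":1,"linear":[0.0015,0,0],"spin":0}]'
python3 - <<'E'
from h import *
a=snapshot("side");b=snapshot("top")
cv2.imwrite("pics/a6.png",np.hstack([cv2.resize(a[150:230,280:360],None,fx=5,fy=5,interpolation=cv2.INTER_CUBIC),cv2.resize(b[160:240,170:250],None,fx=5,fy=5,interpolation=cv2.INTER_CUBIC)]))
E
```

```text
clock: 11.52
ee_pos: [0.5302, 0.2256, 0.0672]
orientation: [-180.0, 0.2, 6.1]
ft_force: [-6.2, 2.2, 3.5]
gripper_width: 0.0
finger_force: 3.0
clock: 11.77
ee_pos: [0.5303, 0.2257, 0.0672]
orientation: [-179.9, 0.3, 6.1]
ft_force: [-10.1, 0.8, 7.1]
gripper_width: 0.0002
finger_force: 4.5
```

View pics/a6.png

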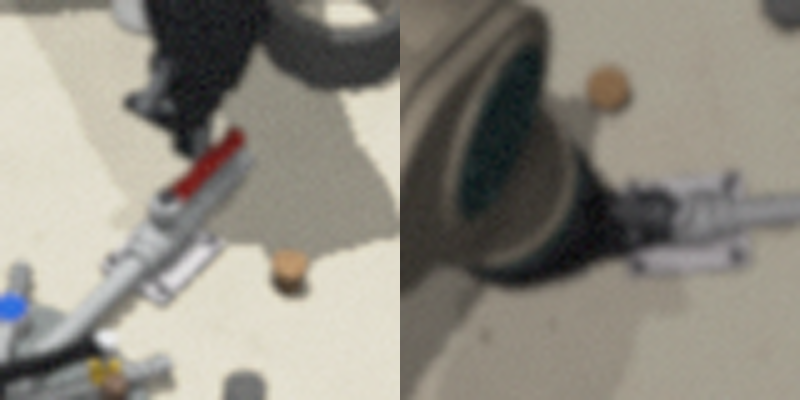

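The force rose to 10 N with no motion, so the stop is reached. In the side crop the red lever, (175,190) to (240,140), lies along the pipe. I back off, lift and check.

```bash
python3 -m pendant '[{"jaw":1,"linear":[-0.004,0,0],"spin":0},{"jaw":1,"linear":[-0.012,0,0],"spin":0},{"jaw":1,"linear":[-0.02,0,0],"spin":0},{"jaw":1,"linear":[-0.022,0,-0.02],"spin":0},{"jaw":1,"linear":[-0.022,0,-0.05],"spin":0},{"jaw":1,"linear":[-0.022,0,-0.08],"spin":0},{"jaw":1,"linear":[-0.035,-0.02,-0.11],"spin":0},{"jaw":1,"linear":[-0.06,-0.05,-0.13],"spin":0},{"jaw":1,"linear":[-0.08,-0.08,-0.14],"spin":0},{"jaw":1,"linear":[-0.09,-0.105,-0.14],"spin":0}]'
python3 -m pendant '[{"jaw":1,"linear":[-0.01,-0.03,0],"spin":0},{"jaw":1,"linear":[-0.01,-0.06,0],"spin":0},{"jaw":1,"linear":[-0.01,-0.08,0],"spin":0},{"jaw":1,"linear":[-0.01,-0.08,0],"spin":0},{"jaw":1,"linear":[-0.01,-0.08,0],"spin":0},{"jaw":1,"linear":[-0.01,-0.08,0],"spin":0}]'
python3 - <<'E'
from h import *
a=snapshot("side");b=snapshot("top");h=hsv(b)
ax=np.array([.571,-.004]);ia=np.array([.551,.1745])
yy,xx=np.nonzero(h[...,2]<48);q=at("top",np.c_[xx,yy],.0575)[:,:2]-ax;r=np.hypot(*q.T);t=np.degrees(np.arctan2(q[:,1],q[:,0]));k=(r>.025)&(r<.075)&(t>30)&(t<100);print("sel",k.sum(),np.degrees(np.arctan2(*q[k].mean(0)[::-1])))
ys,xs=np.nonzero(red(h));q=at("top",np.c_[xs,ys],.055)[:,:2]-ia;k=np.hypot(*q.T)<.09;l=cv2.fitLine(np.float32(q[k]),2,0,.01,.01).ravel();print("iso",k.sum(),np.degrees(np.arctan2(*q[k].mean(0)[::-1])),np.degrees(np.arctan2(l[1],l[0]))%180)
cv2.imwrite("pics/a7.png",cv2.resize(b[130:290,110:330],None,fx=3.6,fy=3.6,interpolation=cv2.INTER_CUBIC))
E
```

```text
clock: 12.7
ee_pos: [0.431, 0.3227, 0.2096]
orientation: [-179.8, -0.1, 6.1]
ft_force: [-0.6, 1.0, -0.3]
gripper_width: 0.0001
finger_force: 0.0
clock: 13.2
ee_pos: [0.4145, 0.3979, 0.2074]
orientation: [180.0, -0.0, 6.0]
ft_force: [-0.3, -0.8, -0.8]
gripper_width: -0.0002
finger_force: 0.0
sel 66 67.10122499698988
iso 104 96.66797541487898 96.494484
```

View pics/a7.png

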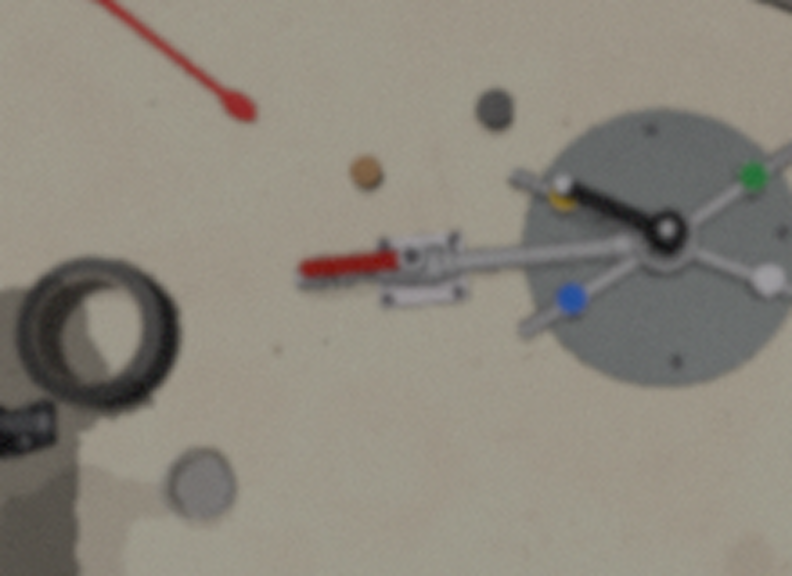

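The selector nose (563,184) stands over yellow (563,200) once height parallax is allowed for. The red lever (300–395, 265) lies along the pipe at 96.5°, against 96.2° for open. The cork, bung, beaker and tape haven't moved and the hand is clear, so I hand in.

```bash
python3 -c "from station import sign_off; print(sign_off())"
```

```text
the job is handed in; nothing more can be done
None
```

The job is handed in: the selector nose stands over the yellow disc (within about 1°), the isolator was then pushed open to its stop along the pipe, the bystanders near the levers (cork, bung, beaker, tape) look unmoved, and the hand is clear, at about 13 s.

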